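Press home the caps along a vial carousel

ROBOT

A 7-joint arm with a two-finger parallel gripper is mounted at the origin on the work surface; the furniture and walls round the work are solid. World frame = base frame: x ahead of the robot, y to its left, z up, the work surface at z = 0. Lengths are in mm, angles in rad, forces in N, time in s.
With the tool pointing down it reaches from about 400 to 900 mm from the base axis. Payload 5.6 kg.
Tool frame: the origin (TCP) lies midway between the tips of the shut fingers; the grasp point (between the pads) lies 19 mm behind it; x points along the fingers, y is the direction in which the jaws open and shut, and the axes are right-handed (so a half turn about x gives the same grasp; the last joint's range is limited). The gripper opens to 92 mm and grips with 3 to 60 N. Pads are 20 mm wide; open, the fingers measure 128 mm over their backs; the gripper's body (75 mm by 189 mm) begins 69 mm behind the grasp point.
Start: joints at [1.185, 0.468, -0.012, 1.603, 0.006, 1.071, -0.056], TCP at [218.44, -612.204, 191.492] pointing down, gripper open.
Joint ranges: [-2.53, 2.53], [-0.31, 2.02], [-1.57, 1.55], [0.28, 2.44], [-1.29, 4.43], [0.15, 1.84], [-2.92, 2.92]. Speed limits (rad/s): [2.57, 2.57, 3.14, 3.14, 3.14, 3.14, 3.14].

INTERFACE

Orientations are given as a rotation vector (axis times angle).
In Python, from cell import robot, grip, kin, viewer gives the robot as it stands. Calls block until the motion is done:
- robot.movep(position, orientation): joint-space move of the TCP to a pose.
- robot.servo_line(position, feed=150, rotation=None): straight line of the TCP; rotation=None keeps the orientation; feed is the mean speed in mm/s.
- robot.goto_joints(angles): joint-space move.
- grip(opening, newtons=None): opening from 0.0 (shut) to 1.0 (fully open); newtons is the grip in N (None keeps the last); returns when the fingers have stopped.
- robot.hold(seconds).
- kin.ik(position, orientation): joint angles nearest the present ones, or None.
- robot.observe(): the state.
- viewer.read_camera(name): name is "scene" or "top"; returns the picture (480x640x3 uint8, red, green, blue); there is no depth.
- viewer.camera_info(name): a dict with "camera_matrix" (3x3 intrinsics, pixels), "R" (3x3) and "t" (3): a world point X has camera coordinates R X + t. Camera axes: x right, y down, z forward; pixel columns grow to the right and rows downward; lengths in mm; the calibration is good to about 2 mm. A picture is of the moment at which its call begins. camera_info takes no time and is no camera call.
A pose or a line that the arm cannot do raises robot.IKError and nothing moves.
- robot.job_done(): hands the job in, once; it reports no verdict.
Trained networks look in the newest picture that a camera, given by its name, has taken for a name from the list of things; names that differ only in an ending like _2 or _b are one class to them, and where a whole thing is asked for, a point or a joint stands for the part that bears it (a point fixed in the world has none). Each returns a list of dicts, best first, with "confidence" (0 to 1); they miss things now and then, are a little off and sometimes report something else, mostly with a low value. They report only what shows in the picture. A call takes as long as a camera call. They do not tell look-alikes from the thing itself.
- viewer.silhouettes(name, camera): "mask" (480x640 bool, what is visible of it).
- viewer.pinpoint(name, camera): "at" ([x, y, z] in mm, in the coordinates of the camera as it stood for that picture, good to about 4 mm: a listed point, or the origin of a listed thing).
The state is a dict: "t": time; "joints": joint angles; "joint_velocities": joint speeds; "joint_torque": joint torques, N m; "tcp_pos": TCP position; "tcp_rot": TCP orientation; "contact_force": force on the tool from outside, world axes, zero at the start; "wrist_torque": the same for the moment, N m; "grip_width": opening from 0.0 (shut) to 1.0 (fully open).
Only numpy, scipy, OpenCV 4.12 (cv2) and the standard library are available. Lean on these libraries where they do the work, as an engineer would, in place of code of your own. Each camera call takes 0.05 s, during which the arm holds its last target.

TASK

The six vials on the round carousel have caps that are only loosely set on. Starting at the vial beside the tab on the rim, follow the row round with closed fingertips and gently press each cap fully home in turn, staying close over the row until the last one is down. Pinch and lift nothing, leave the carousel where it stands, do not disturb the dropper bottle on it or the cups beside it, then take the fingers clear.

Things in the scene. Friction and masses are not known exactly. Their poses are not given: they have to be found in the camera images.
- carousel: Loose round aluminium sample carousel, 180 mm wide, about 0.85 kg, deck 22 mm high. Origin: centre of its underside, z up. Twelve places 30 degrees apart on a 70 mm radius (36 mm between neighbours): six in a row hold glass vials with round grey caps, six are empty dark holes. +x points to the middle of the row; vial 1 is at +75 degrees, vial 6 at -75 (clockwise from above).
- tab_tip (a point): Outermost point of the 14 mm wide, round-ended tab that stands out 27 mm from the carousel's rim beside vial 1 only; 117 mm from the centre, on top of the tab, 17 mm above the worktop.
- hub_top (a point): Top of the black knob (24 mm diameter) in the middle of the carousel, 45 mm above the worktop.
- cap_1_top (a point): Centre of the flat top of the grey cap (17 mm diameter, 10 mm high) on vial 1, beside the tab on the rim. Loosely set on, it is 55 to 56.5 mm above the carousel's underside; fully home it is 50.5 mm, on a hard stop.
- cap_1 (a joint): How far cap 1 is pushed down, m: 0 to 0.001 at the start, 0.006 fully home. It needs a push of about 3.5 N straight down and stays where it is left.
- cap_2_top (a point): Centre of the flat top of the grey cap (17 mm diameter, 10 mm high) on vial 2, counted along the row from the tab. Loosely set on, it is 55 to 56.5 mm above the carousel's underside; fully home it is 50.5 mm, on a hard stop.
- cap_2 (a joint): How far cap 2 is pushed down, m: 0 to 0.001 at the start, 0.006 fully home. It needs a push of about 3.5 N straight down and stays where it is left.
- cap_3_top (a point): Centre of the flat top of the grey cap (17 mm diameter, 10 mm high) on vial 3, counted along the row from the tab. Loosely set on, it is 55 to 56.5 mm above the carousel's underside; fully home it is 50.5 mm, on a hard stop.
- cap_3 (a joint): How far cap 3 is pushed down, m: 0 to 0.001 at the start, 0.006 fully home. It needs a push of about 3.5 N straight down and stays where it is left.
- cap_4_top (a point): Centre of the flat top of the grey cap (17 mm diameter, 10 mm high) on vial 4, counted along the row from the tab. Loosely set on, it is 55 to 56.5 mm above the carousel's underside; fully home it is 50.5 mm, on a hard stop.
- cap_4 (a joint): How far cap 4 is pushed down, m: 0 to 0.001 at the start, 0.006 fully home. It needs a push of about 3.5 N straight down and stays where it is left.
- cap_5_top (a point): Centre of the flat top of the grey cap (17 mm diameter, 10 mm high) on vial 5, counted along the row from the tab. Loosely set on, it is 55 to 56.5 mm above the carousel's underside; fully home it is 50.5 mm, on a hard stop.
- cap_5 (a joint): How far cap 5 is pushed down, m: 0 to 0.001 at the start, 0.006 fully home. It needs a push of about 3.5 N straight down and stays where it is left.
- cap_6_top (a point): Centre of the flat top of the grey cap (17 mm diameter, 10 mm high) on vial 6, counted along the row from the tab (the last). Loosely set on, it is 55 to 56.5 mm above the carousel's underside; fully home it is 50.5 mm, on a hard stop.
- cap_6 (a joint): How far cap 6 is pushed down, m: 0 to 0.001 at the start, 0.006 fully home. It needs a push of about 3.5 N straight down and stays where it is left.
- dropper: Bystander: small loose dropper bottle, 25 mm wide and 71 mm high, standing on the carousel's deck on the empty side, about 38 mm from the centre. Origin: centre of its underside.
- cup_left: Bystander: one of two loose lidded specimen cups, 52 mm wide and 62 mm high, standing to the right of the carousel. Origin: centre of its underside.
- cup_right: Bystander: one of two loose lidded specimen cups, 52 mm wide and 62 mm high, standing to the right of the carousel. Origin: centre of its underside.
Not all that is in view belongs to the job. Several things have the shape of the carousel; the one meant has the colours described above.

How it is judged (in metres and radians):
On the way, in this order (a step that is already met when the one before it is completed fails the run):
1. cap 1 is pressed home (value of joint cap_1 above 0.0048 m), for 0.1 s.
2. cap 2 is pressed home (value of joint cap_2 above 0.0048 m), for 0.1 s.
3. cap 3 is pressed home (value of joint cap_3 above 0.0048 m), for 0.1 s.
4. cap 4 is pressed home (value of joint cap_4 above 0.0048 m), for 0.1 s.
5. cap 5 is pressed home (value of joint cap_5 above 0.0048 m), for 0.1 s.
6. cap 6 is pressed home (value of joint cap_6 above 0.0048 m), for 0.1 s.
At the end, for the whole second after the job is handed in: All six caps are pushed down at least 4.8 of their 6 mm; the carousel stands level and still within 30 mm of where it was; the dropper bottle and both cups stand upright within 30 mm of where they were (value of joint each of cap_1, cap_2, cap_3, cap_4, cap_5, cap_6 above 0.0048 m and distance of each of carousel, dropper, cup_left, cup_right from where it was at the start of the episode below 0.03 m and angle between carousel's own z axis and vertical below 0.1 rad and linear speed of carousel below 0.02 m/s and angle between each of dropper, cup_left, cup_right's own z axis and vertical below 0.2 rad); the robot touches nothing.
It fails at once if the carousel is lifted, tipped or shoved away (10 mm up, 0.15 rad, 30 mm) (height (world z) of carousel above 0.01 m or angle between carousel's own z axis and vertical above 0.15 rad or distance of carousel from where it was at the start of the episode above 0.03 m).
It fails at once if the fingers press on the carousel or its caps with more than 50 N (contact force between the fingers and carousel above 50 N).
It fails at once if between the first cap and the last, the fingertips go more than about 80 mm above the caps (value of joint cap_1 above 0.0048 m and not (value of joint cap_6 above 0.0048 m) and z of the grasp point in the frame of carousel above 0.155 m).
It fails at once if the dropper bottle or a cup is knocked, lifted or moved by more than 30 mm (distance of any of dropper, cup_left, cup_right from where it was at the start of the episode above 0.03 m or angle between any of dropper, cup_left, cup_right's own z axis and vertical above 0.4 rad).
It also fails if it takes over 48 s, if anything falls off the work surface, if the arm or the gripper's body presses on something with over 40 N, if the wrist force passes 120 N, or if a joint passes its speed limit or range.

## Working session

There is one attempt and no reset: what is moved stays moved. The work goes in short steps, each a Python script; the robot and the scene stay as the last script left them, time stands still between calls to the robot, and variables do not carry over. Pictures are saved under pics/ and viewed, and the job is handed in when it is done.

```bash
ls; mkdir -p pics; python3 - <<'E'
from cell import robot, grip, kin, viewer
import cv2
for n in("scene","top"):
    im=viewer.read_camera(n); cv2.imwrite(f"pics/{n}0.png",im[:,:,::-1])
    i=viewer.camera_info(n); print(n,i)
    for q in("carousel","tab_tip","hub_top","cap_1_top","dropper","cup_left"):
        print(q,[(d["at"],round(d["confidence"],2)) for d in viewer.pinpoint(q,n)])
print(robot.observe())
E
```

```text
pics
scene {'camera_matrix': array([[444.02980291,   0.        , 319.09390597],
       [  0.        , 444.02980291, 240.66395641],
       [  0.        ,   0.        ,   1.        ]]), 'R': array([[ 0.62650862, -0.77934618, -0.01031932],
       [-0.46719482, -0.36490978, -0.80533835],
       [ 0.62387175,  0.50937255, -0.59272562]]), 't': array([-404.96355298,  250.37734083,  713.09087607])}
carousel [([16.5, 47.0, 977.4], 0.91), ([-177.3, -47.4, 1116.7], 0.66)]
tab_tip [([-59.9, -45.4, 1076.1], 0.91), ([97.5, 84.8, 899.8], 0.64)]
hub_top [([-179.4, -77.8, 1084.9], 0.82), ([14.1, 13.6, 952.5], 0.66), ([62.7, 36.7, 906.7], 0.32)]
cap_1_top [([63.9, 34.7, 905.5], 0.42), ([-113.2, -80.4, 1064.4], 0.41)]
dropper [([29.8, 17.0, 995.1], 0.77), ([12.1, 13.0, 952.8], 0.63)]
cup_left [([175.0, 201.2, 771.0], 0.92), ([100.0, 86.2, 899.3], 0.24)]
top {'camera_matrix': array([[624.13477404,   0.        , 324.41976085],
       [  0.        , 624.13477404, 237.30328746],
       [  0.        ,   0.        ,   1.        ]]), 'R': array([[ 0.02376049, -0.99946009, -0.02269302],
       [-0.99797464, -0
[... 561 characters left out ...]
.7], 0.3)]
{'t': 0.7, 'joints': array([ 1.18499374,  0.46743028, -0.01161393,  1.60270886,  0.00602531,
        1.0714066 , -0.05624809]), 'joint_velocities': array([-0.00086613,  0.00257152, -0.00063168, -0.0004384 , -0.00037652,
       -0.00036478,  0.00083336]), 'joint_torque': array([-2.80347704e-04, -5.20250022e+01, -1.24477252e-02, -2.44009638e+01,
       -5.67182782e-02,  1.14545447e-02, -3.56207309e-06]), 'tcp_pos': array([ 218.44493917, -612.20293951,  191.53397499]), 'tcp_rot': array([ 2.03519372,  0.35220829, -2.03526967]), 'contact_force': array([-0.01365751,  0.09679596,  0.41849361]), 'wrist_torque': array([0.05484349, 0.04354874, 0.01212391]), 'grip_width': 0.9984018634148191}
```

View pics/scene0.png

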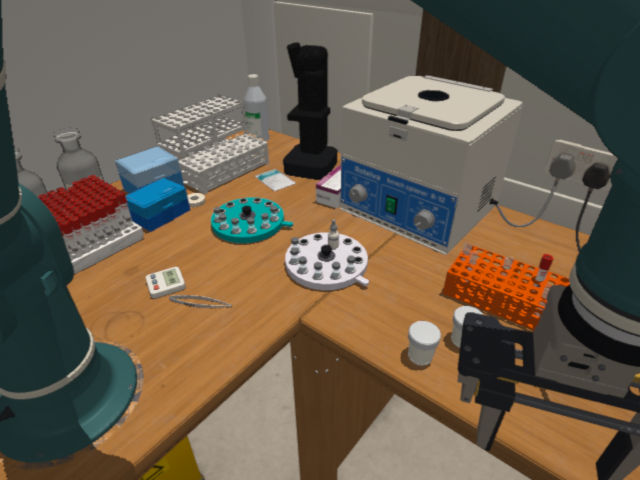

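View pics/top0.png

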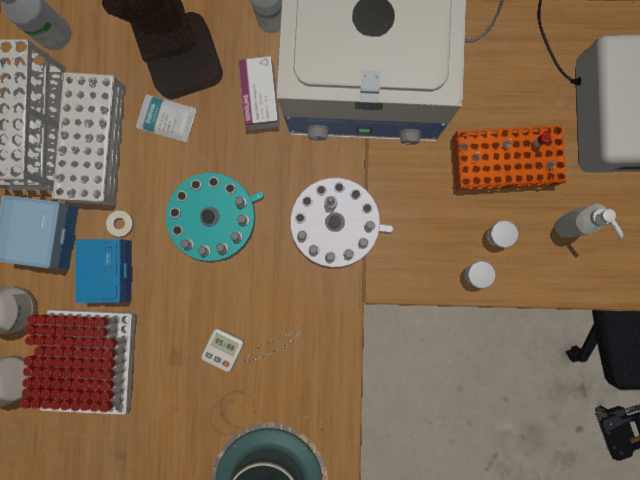

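```bash
cat > h.py <<'E'
import numpy as np,cv2
from cell import robot,grip,kin,viewer
def proj(P,n):
    i=viewer.camera_info(n);c=np.atleast_2d(P)@i["R"].T+i["t"];p=c@i["camera_matrix"].T
    return p[:,:2]/p[:,2:]
def back(uv,z,n):
    i=viewer.camera_info(n);d=np.linalg.inv(i["camera_matrix"])@np.array([uv[0],uv[1],1.]);d=i["R"].T@d;o=-i["R"].T@i["t"]
    return o+d*(z-o[2])/d[2]
def w(at,n):
    i=viewer.camera_info(n);return i["R"].T@(np.array(at)-i["t"])
E
python3 - <<'E'
from h import *
im=cv2.imread("pics/top0.png");cv2.imwrite("pics/crop0.png",cv2.resize(im[165:280,280:405],None,fx=5,fy=5,interpolation=cv2.INTER_CUBIC))
im=cv2.imread("pics/scene0.png");cv2.imwrite("pics/crops0.png",cv2.resize(im[215:305,270:385],None,fx=6,fy=6,interpolation=cv2.INTER_CUBIC))
print(w([22.3,-34,1270.8],"top"),w([20.1,-35.8,1227.5],"top"),w([137.3,-19.7,1247.3],"top"),w([12,-69.2,1252.9],"top"))
print(w([16.5,47,977.4],"scene"),w([14.1,13.6,952.5],"scene"),w([97.5,84.8,899.8],"scene"))
for q in("carousel","cap_1_top","dropper"):
    for d in viewer.silhouettes(q,"top"):
        ys,xs=np.nonzero(d["mask"]);print(q,d["confidence"],xs.mean(),ys.mean(),len(xs),xs.min(),xs.max(),ys.min(),ys.max())
E
```

```text
[ 526.76196598 -121.29931814    1.88972553] [ 525.9509567  -120.10211744   45.25882714] [ 513.83667318 -237.12261973   21.88071387] [ 560.58967867 -110.64805518   22.083201  ]
[ 523.96238186 -119.61981802    2.7755684 ] [ 522.52866168 -118.24477705   44.45750344] [ 508.6371682  -236.06775751   17.49342207]
carousel 0.73 210.8322734499205 216.55818759936406 6290 166 262 173 261
carousel 0.59 335.82771122320304 222.79460907944514 6344 291 392 177 267
cap_1_top 0.51 239.33898305084745 201.10169491525423 59 235 243 197 205
cap_1_top 0.44 369.7936507936508 224.88888888888889 63 366 374 221 229
dropper 0.7 363.4230769230769 242.3653846153846 52 360 367 239 246
```

View pics/crop0.png

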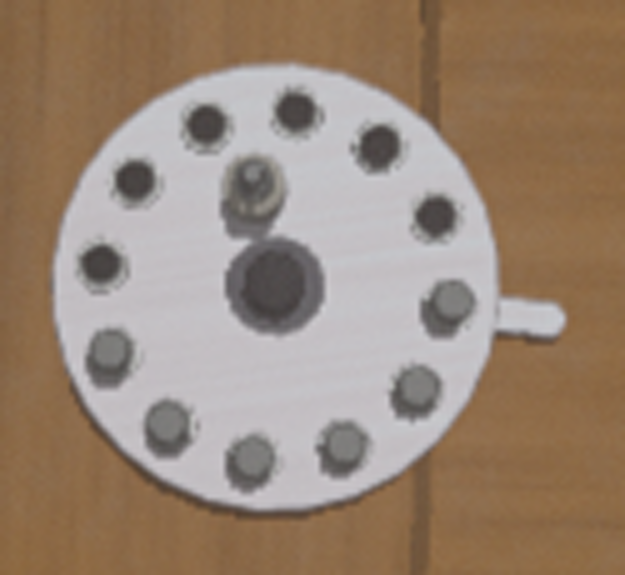

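View pics/crops0.png

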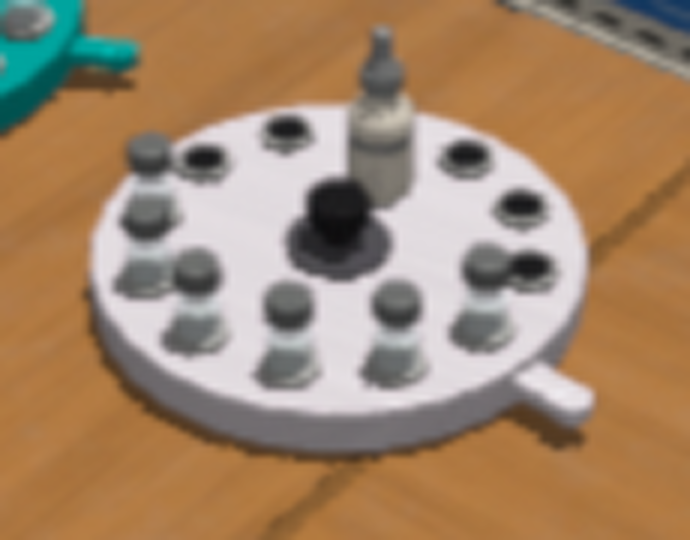

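Lookalikes in the top picture are the teal carousel at (210,217), whose caps include (239,201), and the aluminium one with grey caps and the dropper at (335,222). I choose the aluminium one. The crop shows its tab at (392,228), vial 1 at about (371,225), and the row running clockwise to vial 6 at about (302,236). The dropper is at (331,202).

```bash
python3 - <<'E'
from h import *
from scipy.optimize import least_squares
from scipy.spatial.transform import Rotation as Ro
px=np.array([(453,300),(417,390),(345,446),(251,460),(168,427),(111,353)])/5+np.array([280,165])-0.4
P=np.array([back(p,55.7,"top")[:2] for p in px])
A=np.radians(75-30*np.arange(6))
f=lambda v:np.c_[v[0]+70*np.cos(A+v[2]),v[1]+70*np.sin(A+v[2])]
r=least_squares(lambda v:(f(v)-P).ravel(),[525,-120,-2.9]);print(r.x,np.degrees(r.x[2]),np.abs(r.fun).max())
C=f(r.x);print(C.round(1));np.save("caps.npy",C)
# cross-check in scene
ps=proj(np.c_[C,np.full(6,55.7)],"scene");im=cv2.imread("pics/scene0.png")[215:305,270:385]
im=cv2.resize(im,None,fx=6,fy=6)
for p in ps: cv2.circle(im,tuple(int(x) for x in (p-[270,215]+.5)*6),4,(0,0,255),-1)
cv2.imwrite("pics/chk.png",im)
R=Ro.from_rotvec(robot.observe()["tcp_rot"]).as_matrix();print(R.round(2))
for s in(1,-1):
    Rn=np.array([[0,0,0],[0,s,0],[-1,0,0.]]);Rn[:,2]=np.cross(Rn[:,0],Rn[:,1]);rv=Ro.from_matrix(Rn).as_rotvec();print(s,rv,[kin.ik([*c,z],rv) is not None for c in C for z in(52,75)],kin.ik([*C[0],140],rv))
E
```

```text
[ 521.39569275 -119.69264715   -2.97114457] -170.23404392075363 0.8525400026072418
[[ 515.  -189.4]
 [ 481.  -176.9]
 [ 457.8 -149. ]
 [ 451.7 -113.3]
 [ 464.2  -79.3]
 [ 492.1  -56.1]]
[[-0.    0.34 -0.94]
 [-0.   -0.94 -0.34]
 [-1.    0.    0.  ]]
1 [0.         1.57079633 0.        ] [True, True, True, True, True, True, True, True, True, True, True, True] [ 0.84667726  0.46550715 -0.70379995  1.86457007  0.36674081  0.94429831
  1.54704561]
-1 [ 2.22144147  0.         -2.22144147] [True, True, True, True, True, True, True, True, True, True, True, True] [ 0.45295866  0.37174545 -0.19842494  1.88966313  0.09235732  0.88893261
 -1.36133503]
```

View pics/chk.png

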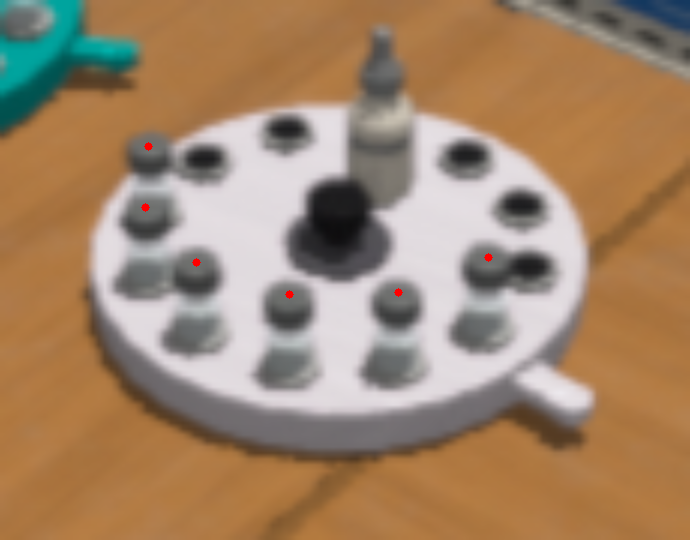

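The projected cap centres land on the caps in both cameras. Next I shut the fingers, move over cap 1 and press it with the force monitored.

```bash
cat >> h.py <<'E'
RV=np.array([2.22144147,0,-2.22144147])
C=np.load("caps.npy")
def press(k):
    robot.servo_line([*C[k],59],feed=60)
    f0=robot.observe()["contact_force"][2]; log=[]; z=58.
    while z>=48:
        robot.servo_line([*C[k],z],feed=12)
        s=robot.observe(); f=s["contact_force"][2]-f0; log.append((z,round(s["tcp_pos"][2],1),round(f,1)))
        if f>12 or (f>7.5 and s["tcp_pos"][2]<52): break
        z-=1
    robot.hold(0.15)
    s=robot.observe(); print("cap",k+1,log,"end",s["tcp_pos"].round(1),(s["contact_force"]).round(1),"f0",round(f0,1))
    robot.servo_line([*C[k],70],feed=60)
    print("t",robot.observe()["t"])
E
python3 - <<'E'
from h import *
grip(0.0,20)
robot.movep([*C[0],150],RV);print(robot.observe()["t"],robot.observe()["tcp_pos"],robot.observe()["grip_width"])
im=viewer.read_camera("scene");cv2.imwrite("pics/s1.png",im[:,:,::-1])
robot.servo_line([*C[0],75],feed=100)
im=viewer.read_camera("scene");cv2.imwrite("pics/s2.png",cv2.resize(im[140:320,230:450,::-1],None,fx=3.3,fy=3.3))
print(robot.observe()["t"])
E
```

```text
4.075 [ 514.8015801  -190.62873993  150.0628886 ] 0.006019339595929779
5.075
```

View pics/s2.png

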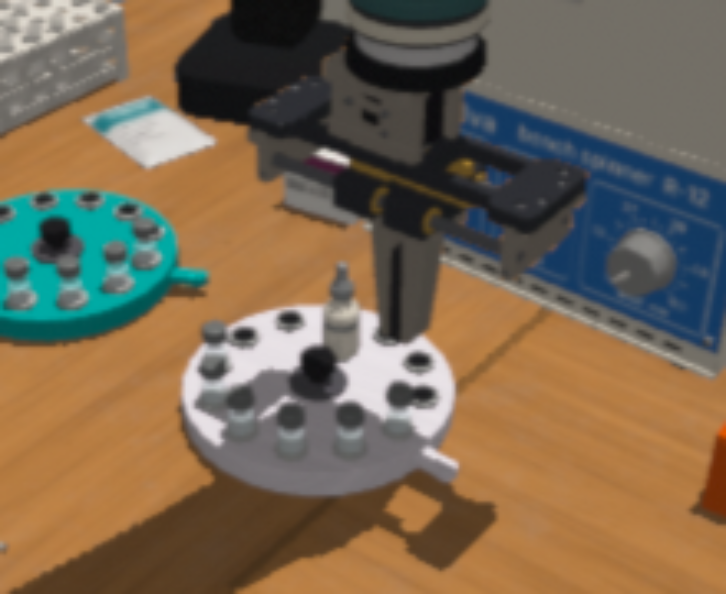

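```bash
python3 - <<'E'
from h import *
s=robot.observe();print(s["tcp_pos"],s["tcp_rot"],s["joint_velocities"].round(3),s["contact_force"])
for n,(x0,y0,x1,y1) in dict(scene=(270,180,400,310),top=(280,150,410,280)).items():
    im=viewer.read_camera(n)[:,:,::-1].copy()
    im=cv2.resize(im[y0:y1,x0:x1],None,fx=4.5,fy=4.5)
    for P,c in((s["tcp_pos"],(0,0,255)),([*C[0],56],(0,255,0))):
        p=proj(P,n)[0]; cv2.circle(im,tuple(int(v) for v in (p-[x0,y0]+.5)*4.5),3,c,-1)
    cv2.imwrite(f"pics/c_{n}.png",im)
E
```

```text
[ 515.64610319 -189.59558022   75.7030939 ] [ 2.22275845e+00 -5.58741040e-04 -2.21970770e+00] [ 0.001 -0.004 -0.     0.     0.    -0.001  0.002] [ 0.19507407 -0.11389873  0.44497449]
```

View pics/c_scene.png

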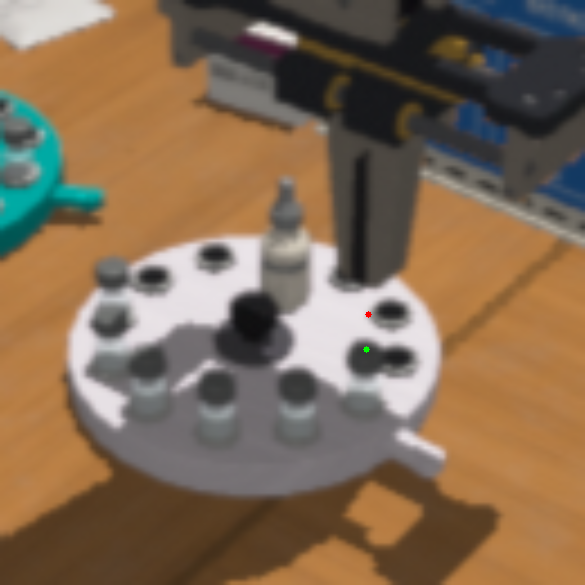

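View pics/c_top.png

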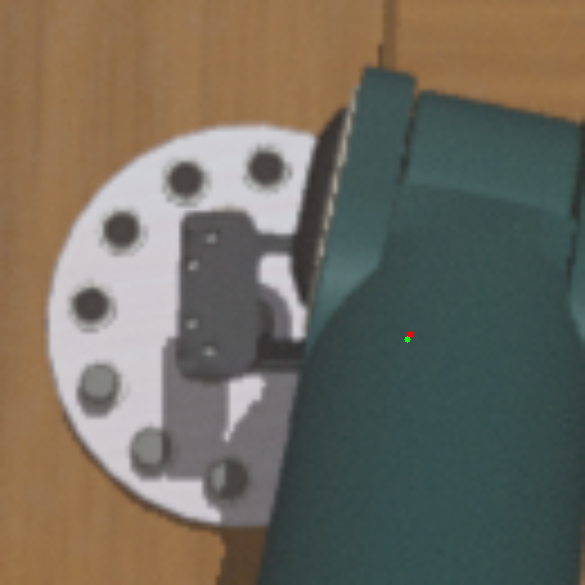

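The visible tip in the scene crop at about (372,280) is higher than the projected TCP at (368,314). I want to know why before I press, so I'll draw the whole tool axis in both views.

```bash
python3 - <<'E'
from h import *
s=robot.observe()
out=[]
for n,(x0,y0,x1,y1) in dict(scene=(290,140,410,280),top=(300,150,420,290)).items():
    im=viewer.read_camera(n)[:,:,::-1].copy()
    im=cv2.resize(im[y0:y1,x0:x1],None,fx=3.3,fy=4.1*3.3/4.1)
    for dz in range(0,140,20):
      for dy in((0,) if dz not in(0,100,120) else (-94,-18,0,18,94)):
        p=proj(s["tcp_pos"]+[0,dy,dz],n)[0]; cv2.circle(im,tuple(int(v) for v in (p-[x0,y0]+.5)*3.3),2,(0,0,255) if dz else (0,255,0),-1)
    out.append(im)
cv2.imwrite("pics/axis.png",np.hstack(out)); print(np.hstack(out).shape)
E
```

```text
(462, 792, 3)
```

View pics/axis.png

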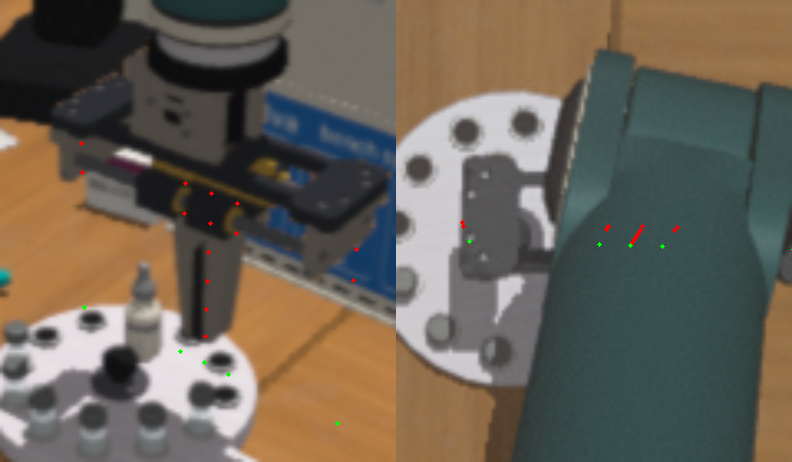

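The axis runs down the middle of the fingers, so sideways it is right, but the tips end some 15–20 mm above the reported TCP. I'll descend under force guard and look.

```bash
python3 - <<'E'
from h import *
robot.servo_line([*C[0],62],feed=60)
f0=robot.observe()["contact_force"][2];log=[]
for z in np.arange(59,45,-2):
    robot.servo_line([*C[0],z],feed=20); s=robot.observe(); f=s["contact_force"][2]-f0
    log.append((z,round(s["tcp_pos"][2],1),round(f,2)))
    if f>2: break
print(log,s["t"],s["contact_force"])
n,(x0,y0,x1,y1)="scene",(290,180,400,300)
im=viewer.read_camera(n)[:,:,::-1]
cv2.imwrite("pics/p1.png",cv2.resize(im[y0:y1,x0:x1],None,fx=5,fy=5,interpolation=cv2.INTER_CUBIC))
E
```

```text
[(np.int64(59), np.float64(58.9), np.float64(0.08)), (np.int64(57), np.float64(56.9), np.float64(-1.08)), (np.int64(55), np.float64(54.9), np.float64(-0.36)), (np.int64(53), np.float64(52.8), np.float64(0.52)), (np.int64(51), np.float64(50.8), np.float64(0.91)), (np.int64(49), np.float64(48.9), np.float64(0.39)), (np.int64(47), np.float64(46.8), np.float64(-0.04))] 7.4417 [-0.30452366 -1.08619436  0.16877773]
```

View pics/p1.png

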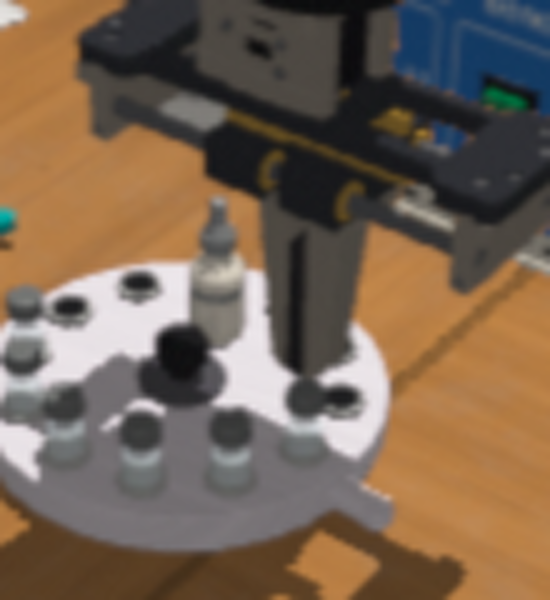

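There is still no contact at TCP 47. In the top view the gripper plate matches the model sideways to a few mm, and the tip in the crop at (310,365) sits about 10 mm above cap 1 at (305,388). So the offset is vertical, about +20 mm, and I can keep going down under guard.

```bash
python3 - <<'E'
from h import *
f0=0.3;log=[]
for z in np.arange(45.,26,-1):
    robot.servo_line([*C[0],z],feed=15); s=robot.observe(); f=s["contact_force"][2]-f0
    log.append((float(z),float(s["tcp_pos"][2].round(1)),float(f.round(1))))
    if f>7: break
print(log,s["t"],s["contact_force"],s["wrist_torque"])
n,(x0,y0,x1,y1)="scene",(290,180,400,300)
im=viewer.read_camera(n)[:,:,::-1]
cv2.imwrite("pics/p2.png",cv2.resize(im[y0:y1,x0:x1],None,fx=5,fy=5,interpolation=cv2.INTER_CUBIC))
E
```

```text
[(45.0, 44.9, -0.2), (44.0, 43.9, 0.4), (43.0, 42.9, -0.3), (42.0, 41.9, -0.5), (41.0, 41.0, -0.3), (40.0, 39.9, -0.2), (39.0, 38.9, -0.1), (38.0, 37.9, -1.0), (37.0, 37.0, -0.5), (36.0, 35.9, -0.7), (35.0, 34.9, -0.1), (34.0, 33.9, -1.0), (33.0, 33.1, 1.4), (32.0, 32.1, 2.0), (31.0, 31.0, 1.9), (30.0, 29.9, 2.1), (29.0, 28.9, 2.1), (28.0, 27.9, 1.2), (27.0, 27.7, 8.1)] 12.275 [-1.88486056  0.37259491  8.43193705] [ 0.10587886  0.48841341 -0.05413232]
```

View pics/p2.png

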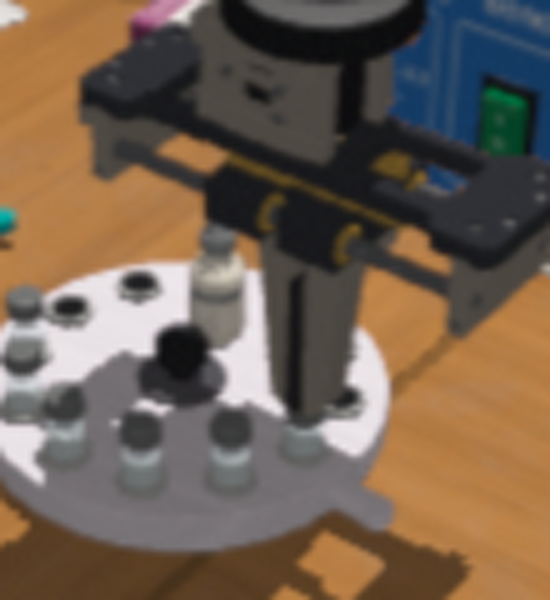

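Cap 1 gave at TCP 33.5, travelled about 5.5 mm at low force and met the hard stop at 27.7. The tips are therefore about 22.8 mm above the reported TCP. Now the rest of the row with that offset.

```bash
cat >> h.py <<'E'
def press2(k):
    robot.servo_line([*C[k],44],feed=90)
    robot.servo_line([*C[k],36],feed=40)
    f0=robot.observe()["contact_force"][2]; log=[]; hit=False
    for z in [34,32.5,31,29.5,28.5,27.5,26.8,26.1,25.5]:
        robot.servo_line([*C[k],z],feed=15); s=robot.observe(); f=s["contact_force"][2]-f0
        log.append((z,float(s["tcp_pos"][2].round(1)),float(f.round(1))))
        if f>7.5: hit=True;break
    robot.hold(0.15); s=robot.observe()
    print("cap",k+1,hit,log,"f",s["contact_force"].round(1),"t",s["t"])
    robot.servo_line([*C[k],44],feed=60)
    return hit
E
python3 - <<'E'
from h import *
robot.hold(0.1);print(robot.observe()["contact_force"])
robot.servo_line([*C[0],44],feed=60)
print(press2(1),robot.observe()["t"])
im=viewer.read_camera("scene")[180:300,270:400,::-1]
cv2.imwrite("pics/p3.png",cv2.resize(im,None,fx=5,fy=5,interpolation=cv2.INTER_CUBIC))
E
```

```text
[-2.02530821  1.48423233  9.58537472]
cap 2 True [(34, 33.9, -0.8), (32.5, 32.6, -0.5), (31, 31.1, 1.1), (29.5, 29.5, 1.5), (28.5, 28.5, 1.7), (27.5, 27.8, 5.1), (26.8, 27.7, 10.9)] f [-3.   0.4 11.8] t 15.6917
True 16.125
```

View pics/p3.png

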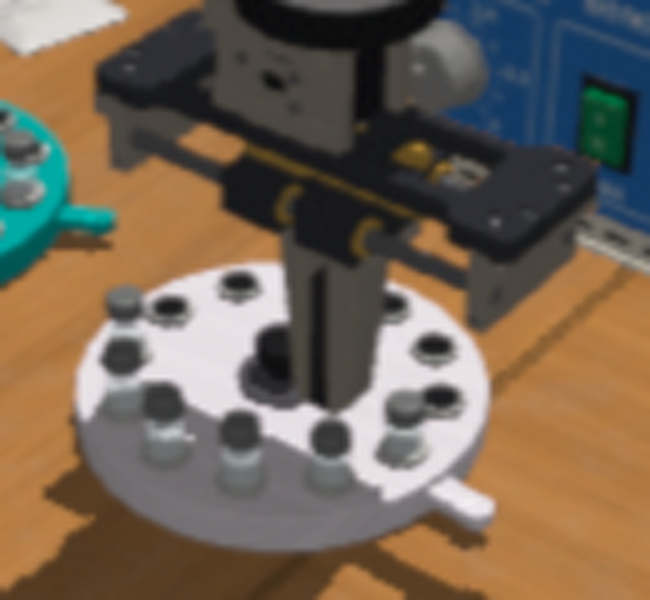

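Caps 1 and 2 at (405,408) and (330,438) now sit lower on their vials, and the carousel has not shifted. I'll carry on with the rest.

```bash
python3 - <<'E'
from h import *
for k in(2,3,4,5):
    if not press2(k): print("STOP");break
print(robot.observe()["t"])
im=viewer.read_camera("scene")[180:300,270:400,::-1]
cv2.imwrite("pics/p4.png",cv2.resize(im,None,fx=5,fy=5,interpolation=cv2.INTER_CUBIC))
E
```

```text
cap 3 True [(34, 33.9, -0.9), (32.5, 32.5, -0.5), (31, 31.0, 0.6), (29.5, 29.4, 0.5), (28.5, 28.4, 1.5), (27.5, 27.8, 4.6), (26.8, 27.7, 11.4)] f [-2.5  0.1 12.2] t 19.0083
cap 4 True [(34, 33.9, 0.3), (32.5, 32.5, 1.7), (31, 31.0, 1.5), (29.5, 29.4, 1.5), (28.5, 28.5, 1.5), (27.5, 27.8, 6.3), (26.8, 27.6, 13.1)] f [-2.   0.7 12.4] t 22.275
cap 5 True [(34, 34.0, -1.4), (32.5, 32.5, -0.0), (31, 31.0, 1.4), (29.5, 29.5, -0.6), (28.5, 28.5, 1.2), (27.5, 27.8, 4.4), (26.8, 27.6, 11.1)] f [-2.6  0.5 12.4] t 25.5417
cap 6 True [(34, 34.0, 0.3), (32.5, 32.6, 1.0), (31, 31.0, 2.7), (29.5, 29.4, 2.1), (28.5, 28.5, 2.5), (27.5, 27.7, 6.1), (26.8, 27.7, 13.1)] f [-2.5  0.1 10.5] t 28.8083
29.2417
```

View pics/p4.png

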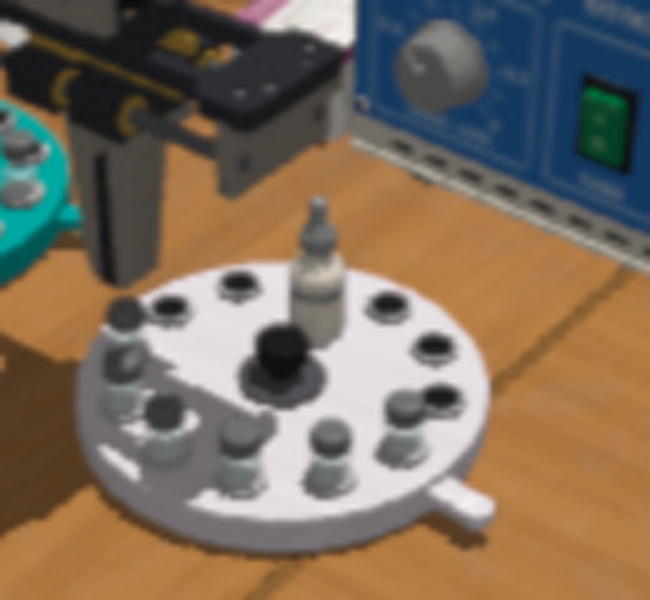

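All six reached the hard stop at the same height. Next I lift clear, do a final check and hand in.

```bash
python3 - <<'E'
from h import *
robot.servo_line([*C[5],190],feed=120)
a=viewer.read_camera("scene");b=viewer.read_camera("top");s=robot.observe();print(s["t"],s["tcp_pos"],s["contact_force"])
cv2.imwrite("pics/f_s.png",cv2.resize(a[180:380,270:530,::-1],None,fx=3,fy=3,interpolation=cv2.INTER_CUBIC))
E
```

```text
30.7583 [491.58814248 -56.07497882 189.27141361] [1.24380393 0.12250136 0.54929513]
```

View pics/f_s.png

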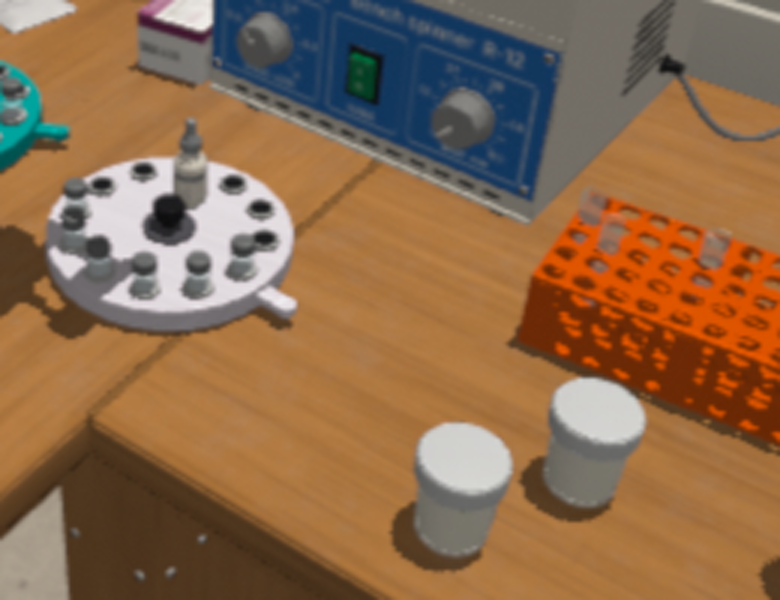

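The dropper stands at (190,180), both cups stand at (455,490) and (590,440), and the six caps are low and even. The gripper is clear.

```bash
python3 - <<'E'
from h import *
robot.job_done()
E
```

```text
the job is handed in; nothing more can be done
```

All six caps on the aluminium carousel are pressed home in order, 1 to 6 from the tab. I used shut fingertips, stayed close over the row throughout, then lifted clear and handed in at about 31 s of the 48 s allowed.

- **Caps:** each gave way over several millimetres at low force, then met a hard stop at the same reported TCP height (27.6–27.8 mm). Peak force was about 13 N.
- **Surroundings:** the last picture shows the carousel, dropper bottle and both cups upright and, by eye, where they were. I did not measure their positions again.
- **What disagreed:** the fingertips ended about 23 mm above the reported TCP, and my first descent over cap 1 met nothing at the expected height. The pictures suggested the offset was vertical. Contact under the force guard confirmed it, and I used that height for the other caps.

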